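# Lock the balm tin tray into its cooling dock

### The arm

A 6-joint arm with a two-finger parallel gripper is mounted at the origin on the work surface. World frame = base frame: x ahead of the robot, y to its left, z up, the work surface at z = 0. Lengths are in m, angles in degrees, forces in N, time in s.
With the tool pointing down it reaches from about 0.15 to 0.775 m from the base axis. Payload 6.1 kg.
Tool frame: the origin (TCP) lies midway between the tips of the shut fingers; the grasp point (between the pads) lies 19 mm behind it (grasp_offset is the distance from the TCP to the grasp point, in m); z points along the fingers, y is the line along which they close (so a half turn about z gives the same grasp; the last joint's range is limited). The gripper opens to 85 mm and grips with 20 to 120 N. Pads are 22 mm wide; open, the fingers measure 114 mm over their backs; the gripper's body (76 mm by 85 mm) begins 54 mm behind the grasp point. The pads swing forward as they close: fully open they stand 13 mm farther back than shut.
Start: joints at [-70.989, 7.208, -2.269, 80.523, 0, 90], TCP at [0.171, -0.496, 0.231] pointing down, gripper open.
Joint ranges: [-155.77, 155.77], [-54.66, 111.73], [-72.52, 77.12], [-102.08, 115.82], [-83.92, 84.16], [-180, 180]. Speed limits (degrees/s): [136.94, 136.94, 172.46, 180, 180, 180].

### API

Orientations are given as a 3x3 rotation matrix whose columns are the frame's x, y, z axes.
In Python, from station import read_state, snapshot, sign_off, grasp_offset gives the robot as it stands. The module is installed in compiled form; this text tells all that it offers.
- The arm moves only by the tool apply_moves, never from a script. Its argument "plan" is a list of rows, each a list of 3 entries, a list of its own where there are three numbers: the opening, from 0 (shut) to 1 (fully open), then the shift along the tool's x, y, z in cm, then the turn about the tool's z in rad. In form: [[claw, [tx, ty, tz], spin], ...]. A call has exactly 8 rows; each row is the pose to reach, as a shift and turn from the pose commanded when the call began, along the tool's axes at that moment; what a row does not reach only later rows make up. A row lasts 1/12 s, in which the tool goes at most 41.7 mm and 7.16 degrees, less where a joint would pass 70% of its speed; a pose out of reach is approached as far as the arm can. A call with a gripper value outside its range is refused whole. The fingers move at their own pace and stop on an object; the grip force is fixed at half the most. Time passes only in rows, so rows that repeat a pose let the fingers close, or fill a call up. It gives the time, the measured TCP pose, the force, the opening and the grip force at its end, in the units of the state.
- read_state(): the state, without advancing time (a new reading comes with each control period).
- snapshot(name): name is "scene" or "top"; returns a dict with "pixels" (400x640x3 uint8, red, green, blue), "camera_matrix" (3x3 intrinsics, pixels), "R" (3x3) and "t" (3): a world point X has camera coordinates R X + t. Camera axes: x right, y down, z forward; pixel columns grow to the right and rows downward; lengths in m; the calibration is good to about 2 mm. A picture is of the moment at which its call begins. There is no depth.
- sign_off(): hands the job in; it is judged then, once.
The state is a dict: "clock": time; "joints": joint angles; "qd": joint speeds; "tau": joint torques, N m; "ee_pos": TCP position; "tool_rot": TCP orientation; "ft_force": force on the tool from outside, world axes, zero at the start; "torque": the same for the moment, N m; "finger_gap": finger opening in m; "gripper_force": force on a finger pad.
Only numpy, scipy, OpenCV 4.12 (cv2) and the standard library are available. Lean on these libraries where they do the work, as an engineer would, in place of code of your own. Each camera call takes 0.05 s, during which the arm holds its last target. There are 200 camera calls.

### The job

Lock the tray of balm tins into the cooling dock: with a fingertip press the steel strip behind the tray down and keep it down while you push the tray along the lane, over the lowered cross bar, until it is fully home against the end stop. Then let the strip spring up, so that the bar locks the tray in from behind, and move clear. Only press and push: do not pick up the tray or its tins, keep the tins standing in it, and leave everything else on the table alone.

Things in the scene. Friction and masses are not known exactly. Their poses are not given: they have to be found in the camera images.
- dock: Cooling dock, fixed: board 360 x 156 mm with a lane between aluminium rails (107 mm apart, tops 40 mm above the table); lane floor 20 mm above the table. Origin: on the table, under the middle of the catch's cross bar. +x points along the lane to the end stop (the way the tray must go), z up. Board from x = -215 to +145 mm; finned sides mark the home end.
- home_stop (a point): Middle of the face of the aluminium end stop, 44 mm above the table (the stop's top), at x = +110 mm in the dock's frame. The tray's front touches this face when the tray is fully home.
- press_strip (a point): Point on top of the catch's steel press strip, on its centre line, at dock x = -155 mm. Strip: 30 mm wide, on the lane's centre line from dock x = -200 to +25 mm, running on under the tray without touching it. It moves straight down as one piece wherever pressed; its top is 36 mm above the table when up, 20 mm (level with the lane floor) when fully down.
- catch (a joint): Spring catch, m pressed down: 0 up, 0.016 fully down. 3 N start it, about 4.5 N hold it down; it springs back up.
- cross_bar (a point): Middle of the catch's steel cross bar, at its top: 100 mm long across the lane, 8 mm thick, fixed under the strip at dock x = 0. Up, its top stands 9 mm above the lane floor and bars the tray's runners; with the strip pressed 9 mm or more (12 to 14 is comfortable) the tray passes over it.
- tray: Loose wooden tray, 100 mm along the lane, 104 mm wide, 0.4 kg, on two runners 14 mm wide, 19 mm high, with a tunnel between; four tins stand in its cells. Origin: its centre at the runners' underside; x forward to the end stop, z up. Deck top 24, rims 34, tail board 46 mm above it. Starts with origin at dock x = -95 to -62 mm; fully home +60 mm, its back then 6 mm past the cross bar.
- tail_board (a point): Middle of the back face of the tray's tail board (it faces away from the end stop), 50 mm behind the tray's origin, 34 mm above it. The board is 104 mm wide, 4 mm thick, from 19 to 46 mm above the tray's origin: push here. The press strip lies open behind it.
- tin0: Closed aluminium balm tin, 41 mm across, 20 mm high, 50 g, loose in a cell of the tray (back pair, right as seen along the lane); its top is 64 mm above the table. Origin: centre of its underside.
- tin1: Closed aluminium balm tin, 41 mm across, 20 mm high, 50 g, loose in a cell of the tray (back pair, left as seen along the lane); its top is 64 mm above the table. Origin: centre of its underside.
- tin2: Closed aluminium balm tin, 41 mm across, 20 mm high, 50 g, loose in a cell of the tray (front pair, right as seen along the lane); its top is 64 mm above the table. Origin: centre of its underside.
- tin3: Closed aluminium balm tin, 41 mm across, 20 mm high, 50 g, loose in a cell of the tray (front pair, left as seen along the lane); its top is 64 mm above the table. Origin: centre of its underside.
- jar_small: Bystander: small red-capped jar, 44 mm across and 52 mm high, beside the dock. Origin on its underside, near its middle. Leave it where it is.
- jar_squat: Bystander: squat red-capped jar, 60 mm across and 56 mm high, beside the dock. Origin on its underside, near its middle. Leave it where it is.
- lid_ring: Bystander: white plastic screw ring, 60 mm across and 12 mm high, lying beside the dock. Origin on its underside, near its middle. Leave it where it is.
- spoon: Bystander: spoon lying on the table. Origin on its underside, near its middle. Leave it where it is.
- jar_big: Bystander: big red-capped jar, 90 mm across and 130 mm high. Origin on its underside, near its middle. Leave it where it is.
- jug: Bystander: steel pouring jug, 90 mm across and 110 mm high, handle at its side. Origin on its underside, near its middle. Leave it where it is.
- bowl: Bystander: steel bowl, 140 mm across and 40 mm high. Origin on its underside, near its middle. Leave it where it is.
Mind the look-alikes: they are no part of the job. Leave any green look-alike of the tray alone. What is shaped like the tin1 but orange is not meant.

How it is judged:
By the outcome, as a careful person would: the job done as asked, in the order asked, and still so for the second after the job is handed in, with the robot touching nothing.
It also fails if it takes over 40 s, if anything falls off the work surface, if the arm or the gripper's body presses on something with over 40 N, if the wrist force passes 120 N, or if a joint passes its speed limit or range.

## Working session

There is one attempt and no reset: what is moved stays moved. The work goes in short steps, Python scripts to look and compute and a tool call to move; the robot and the scene stay as the last step left them, time stands still between calls to the robot, and variables do not carry over. Pictures are saved under pics/ and viewed, at most 10 in all, crops included, and the job is handed in when it is done.

Besides the shell and the picture viewer there is one more tool, called after ">>>" as name(argument=value, ...) on one line, values as JSON. apply_moves: Moves the arm, as the interface text tells. Its arguments: {"type":"object","properties":{"plan":{"type":"array"}},"required":["plan"]}

```bash
mkdir -p pics; python3 - <<'E'
from station import *
import cv2,numpy as np
s=read_state()
for k,v in s.items(): print(k,np.round(v,4).tolist())
print(grasp_offset if not callable(grasp_offset) else grasp_offset())
for n in("scene","top"):
    d=snapshot(n);cv2.imwrite(f"pics/{n}0.png",d["pixels"][:,:,::-1]);np.savez(f"{n}0.npz",**d)
    print(n,np.round(-d["R"].T@d["t"],3),d["camera_matrix"].tolist())
E
```

```text
clock 0.0
joints [-70.9893, 7.2402, -2.328, 80.5222, 0.0006, 90.0001]
qd [0.0303, 0.0835, 0.0073, 0.0528, -0.0306, 0.0512]
tau [-0.0006, -43.5917, 35.2924, 0.0174, -0.0001, -0.0]
ee_pos [0.1709, -0.496, 0.2305]
tool_rot [[0.9455, 0.3257, -0.0005], [0.3257, -0.9455, 0.0015], [0.0, -0.0016, -1.0]]
ft_force [0.8421, -0.3856, -0.1233]
torque [0.0191, 0.0049, -0.0155]
gripper_force 0.0
finger_gap 0.0853
0.0187
scene [1.125 0.588 1.11 ] [[431.8955957728425, 0.0, 316.43898173656663], [0.0, 431.8955957728425, 200.19572436864422], [0.0, 0.0, 1.0]]
top [0.347 0.007 0.928] [[361.99404607890455, 0.0, 320.62909368581455], [0.0, 361.99404607890455, 196.9864587034559], [0.0, 0.0, 1.0]]
```

View pics/top0.png

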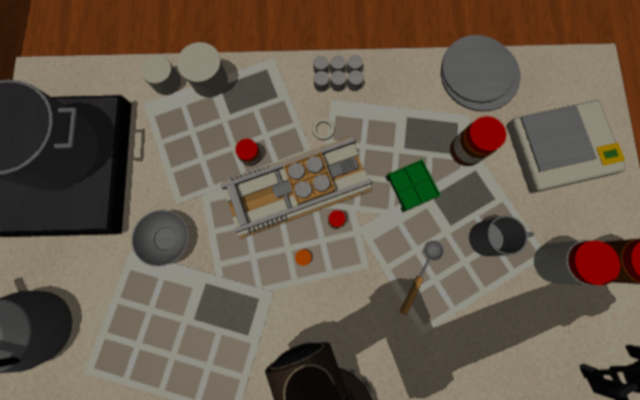

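View pics/scene0.png

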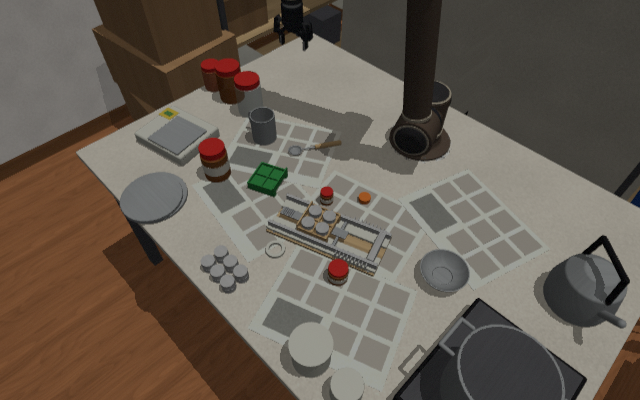

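The top view shows the dock at about (228–372, 140–235). The end stop is at left (235,205), the tray is at (310,178), and the strip's free end is at right, near (345,165). I'll enlarge it.

```bash
python3 - <<'E'
import cv2,numpy as np
a=cv2.imread("pics/top0.png")[130:245,215:385];b=cv2.imread("pics/scene0.png")[185:280,255:400]
a=cv2.resize(a,(800,541),interpolation=cv2.INTER_CUBIC);b=cv2.resize(b,(800,524),interpolation=cv2.INTER_CUBIC)
cv2.imwrite("pics/a.png",a);cv2.imwrite("pics/b.png",b)
E
```

```text
(no output)
```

View pics/a.png

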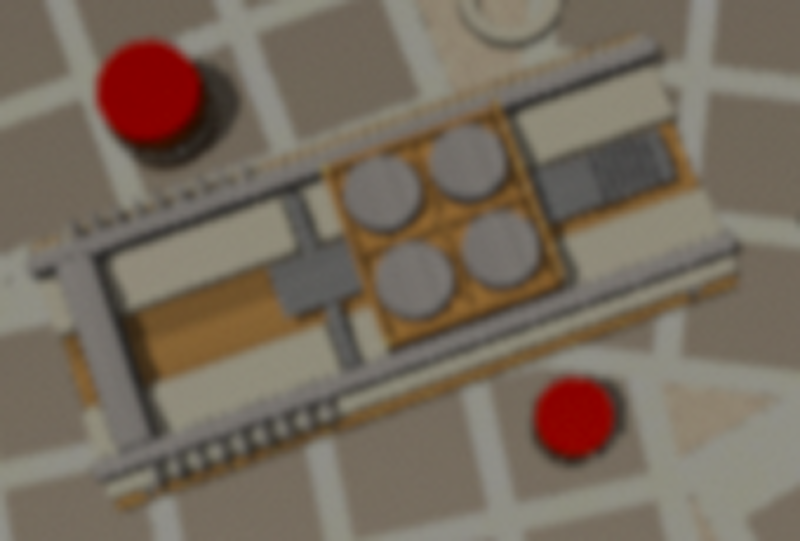

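View pics/b.png

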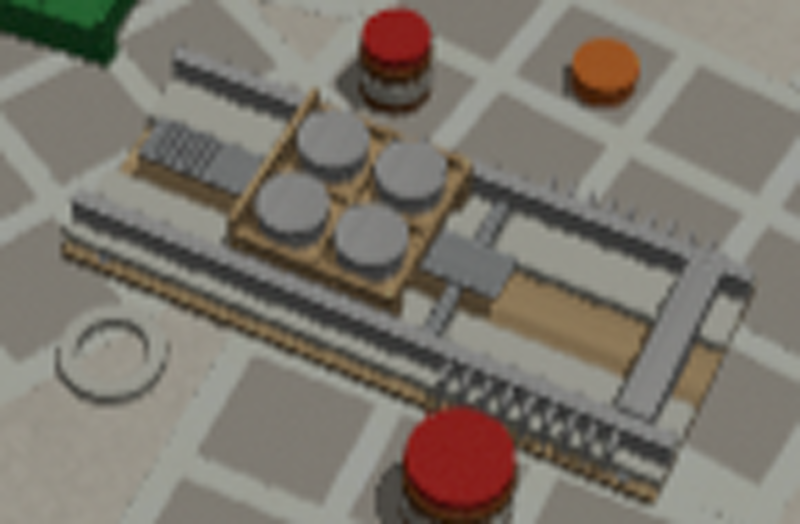

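Crop a (top, scale 4.706, offset (215,130)) gives these positions:
- Tins at (382,192), (468,160), (413,280) and (500,247).
- Tail board top edge from (499,110) to (570,283).
- Strip end edge from (661,130) to (680,182).
- Rail ends at (40,265)–(655,45) and (105,465)–(735,240).

In crop b (scene), the strip is free behind the tray and the cross bar is up ahead of it.

```bash
cat > h.py <<'E'
import numpy as np
def ray(d,u,v,z):
    R,t,K=d["R"],d["t"],d["camera_matrix"];c=-R.T@t
    w=R.T@np.linalg.solve(K,[u,v,1.]);return c+w*(z-c[2])/w[2]
def proj(d,X):
    p=d["camera_matrix"]@(d["R"]@X+d["t"]);return p[:2]/p[2]
E
python3 - <<'E'
from h import *
d=np.load("top0.npz");s=np.load("scene0.npz")
T=lambda x,y,z:ray(d,215+(x+.5)/4.706-.5,130+(y+.5)/4.704-.5,z)
S=lambda x,y,z:ray(s,255+(x+.5)/5.517-.5,185+(y+.5)/5.516-.5,z)
def D(P,z,F):return np.array([F(*p,z) for p in P])
tt=D([(382,192),(468,160),(413,280),(500,247)],.064,T)
ts=D([(335,147),(411,171),(292,206),(371,238)],.064,S)
rail=D([(40,265),(655,45),(105,465),(735,240)],.04,T)
tail=D([(499,110),(570,283)],.066,T);se=D([(661,130),(680,182)],.036,T)
ses=D([(160,115),(138,152)],.036,S)
f=(rail[0]-rail[1])+(rail[2]-rail[3]);f/=np.linalg.norm(f);n=np.array([-f[1],f[0],0])
print("f",f,np.degrees(np.arctan2(f[1],f[0])), "rail sep",n@(rail[0]-rail[2]))
print("rail lat",(rail@n).round(4),"tins",(tt@n).round(4),(ts@n).round(4),"tail",(tail@n).round(4),"strip",(se@n).round(4),(ses@n).round(4))
print("along rail",(rail@f).round(4),"tins",(tt@f).round(4),(ts@f).round(4),"tail",(tail@f).round(4),"strip",(se@f).round(4),(ses@f).round(4))
print("tin dir",np.degrees(np.arctan2(*((tt[0]+tt[2]-tt[1]-tt[3])[[1,0]]))),tt.mean(0),ts.mean(0))
# bar in top: visible centres at z=.029
b=D([(300,215),(343,335)],.029,T);print("bar",(b@f),(b@n))
E
```

```text
f [-0.32193277  0.94676253  0.        ] 108.77985092642159 rail sep -0.11386803924474138
rail lat [-0.6001 -0.6017 -0.4863 -0.4847] tins [-0.5684 -0.5692 -0.5185 -0.5193] [-0.525  -0.5213 -0.572  -0.5721] tail [-0.5886 -0.4885] strip [-0.5565 -0.5257] [-0.5296 -0.5589]
along rail [ 0.0551 -0.2974  0.0553 -0.2979] tins [-0.1288 -0.177  -0.1282 -0.1766] [-0.1719 -0.1268 -0.1746 -0.1266] tail [-0.2015 -0.2037] strip [-0.2837 -0.2828] [-0.2826 -0.2806]
tin dir 109.75305872095295 [0.56403429 0.03056824 0.064     ] [0.56671238 0.03429612 0.064     ]
bar [-0.08366298 -0.08372818] [-0.5812665  -0.51064169]
```

Everything agrees: the dock x axis points at 108.8°, the lane is centred, and the tray origin is at about dock x = -69 mm. I'll go above the strip with the gripper shut and turned so its y lies across the lane.

>>> apply_moves(plan=[[0,[3.4,-1.8,0],-0.1],[0,[6.8,-3.5,0],-0.2],[0,[10.2,-5.3,0],-0.3],[0,[13.6,-7.1,0],-0.4],[0,[17,-8.8,0],-0.5],[0,[20.3,-10.6,0],-0.6],[0,[23.7,-12.4,0],-0.7],[0,[27.1,-14.1,0],-0.78]])

```text
clock: 0.77
ee_pos: [0.382, -0.273, 0.2311]
tool_rot: [[0.439, 0.899, -0.0], [0.899, -0.439, 0.0], [0.0, -0.0, -1.0]]
ft_force: [1.1, -1.3, 0.5]
finger_gap: 0.0003
gripper_force: 0.0
```

```bash
cat > g.py <<'E'
from h import *
from station import *
import sys
# usage: g.py dock_along lat z -> tool-frame shift in cm + spin
f=np.array([-.32193,.94676,0]);n=np.array([-f[1],f[0],0])
s=read_state();R=np.array(s["tool_rot"]);p=np.array(s["ee_pos"])
print("clock",s["clock"],"along",p@f+.083,"lat",p@n+.543,"z",p[2],"F(f,n,z)",np.round([s["ft_force"]@f,s["ft_force"]@n,s["ft_force"][2]],2),"gap",s["finger_gap"],"q",np.round(s["joints"],0))
if len(sys.argv)>1:
    a,l,z=map(float,sys.argv[1:]);T=f*(a-.083)+n*(l-.543)+[0,0,z]
    g=R.T@f;print("shift cm",np.round(R.T@(T-p)*100,2),"spin",np.arctan2(g[1],g[0]))
E
python3 g.py -.157 0 .1
```

```text
clock 0.7667 along -0.29844028540231243 lat 0.2692500443546577 z 0.23114889682107073 F(f,n,z) [-1.61 -0.65  0.55] gap 0.0003316175457185005 q [-36.   1.  -9.  80.  -0.  80.]
shift cm [29.01  9.14 13.11] spin -0.7821245411088708
```

>>> apply_moves(plan=[[0,[3.7,1.1,0],-0.1],[0,[7.3,2.3,0],-0.2],[0,[11,3.4,0],-0.3],[0,[14.6,4.6,0],-0.4],[0,[18.2,5.7,0],-0.5],[0,[21.8,6.9,1],-0.6],[0,[25.4,8,2],-0.7],[0,[29,9.1,3],-0.78]])

```text
clock: 1.43
ee_pos: [0.5924, -0.0534, 0.2006]
tool_rot: [[-0.32, 0.947, -0.0], [0.947, 0.32, -0.0], [-0.0, -0.0, -1.0]]
ft_force: [0.6, -0.7, 0.9]
finger_gap: 0.0001
gripper_force: 0.0
```

>>> apply_moves(plan=[[0,[0,0,2],0],[0,[0,0,4],0],[0,[0,0,6],0],[0,[0,0,8],0],[0,[0,0,9.5],0],[0,[0,0,9.5],0],[0,[0,0,9.5],0],[0,[0,0,9.5],0]])

```text
clock: 2.1
ee_pos: [0.5917, -0.0552, 0.1071]
tool_rot: [[-0.315, 0.949, 0.001], [0.949, 0.315, -0.0], [-0.0, 0.001, -1.0]]
ft_force: [0.3, 0.2, -0.7]
finger_gap: -0.0004
gripper_force: 0.0
```

```bash
python3 g.py -.157 0 .05
python3 - <<'E'
from station import *
import cv2
a=snapshot("top")["pixels"][130:245,215:385,::-1];b=snapshot("scene")["pixels"][165:280,255:400,::-1]
a=cv2.resize(a,(740,500),interpolation=cv2.INTER_CUBIC);b=cv2.resize(b,(740,586),interpolation=cv2.INTER_CUBIC)
cv2.imwrite("pics/c.png",b)
E
```

```text
clock 2.1 along -0.15973720390248086 lat 0.0005537530585995043 z 0.10714716724441865 F(f,n,z) [ 0.06 -0.34 -0.66] gap -0.00039585181352766615 q [-5. 16. -7. 67. -0. 66.]
shift cm [0.28 0.05 5.71] spin -0.006850106278928599
```

View pics/c.png

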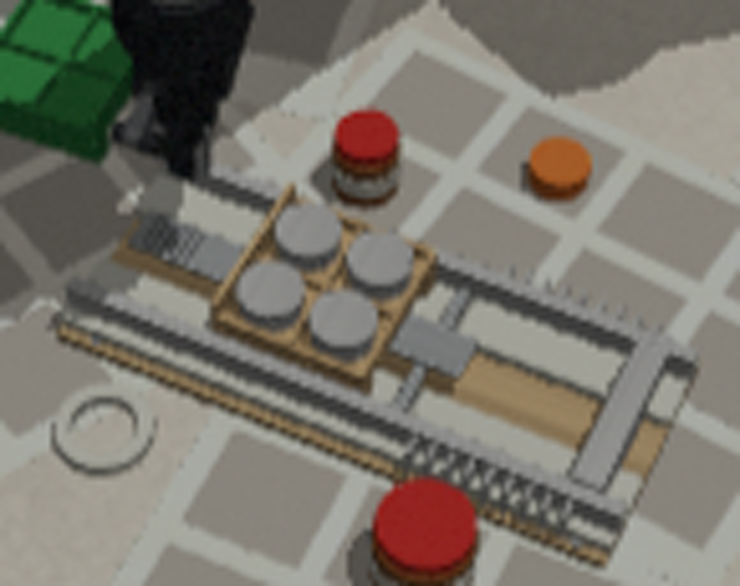

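The picture shows the shut fingertips at about (190,175), above the strip's free end. The tray is untouched at (325,285). Now I'll press down to about z = 0.023.

>>> apply_moves(plan=[[0,[0.2,0,2.5],0],[0,[0.2,0,5],0],[0,[0.2,0,6],0],[0,[0.2,0,6.8],0],[0,[0.2,0,7.4],0],[0,[0.2,0,7.9],0],[0,[0.2,0,8.4],0],[0,[0.2,0,8.4],0]])

```text
clock: 2.87
ee_pos: [0.591, -0.0533, 0.0224]
tool_rot: [[-0.315, 0.949, 0.001], [0.949, 0.315, -0.0], [-0.0, 0.001, -1.0]]
ft_force: [-2.4, 0.2, 3.9]
finger_gap: 0.0006
gripper_force: 2.1
```

```bash
python3 g.py -.08 0 .023
```

```text
clock 2.8667 along -0.15771789984371953 lat 0.0006164018878214161 z 0.022431989066801095 F(f,n,z) [0.92 2.23 3.94] gap 0.0005894386008178848 q [ -5.  19. -14.  57.  -0.  66.]
shift cm [ 7.77  0.01 -0.06] spin -0.006849465995374175
```

The strip is down 13.6 mm at about 4 N. Now I'll push along the lane.

>>> apply_moves(plan=[[0,[0.8,0,0],-0.007],[0,[1.4,0,0],-0.007],[0,[2.0,0,0],-0.007],[0,[2.6,0,0],-0.007],[0,[3.2,0,0],-0.007],[0,[3.8,0,0],-0.007],[0,[4.4,0,0],-0.007],[0,[5.0,0,0],-0.007]])

```text
clock: 3.53
ee_pos: [0.576, -0.0062, 0.0233]
tool_rot: [[-0.322, 0.947, 0.003], [0.947, 0.322, -0.003], [-0.003, 0.002, -1.0]]
ft_force: [2.3, -7.0, 4.2]
finger_gap: -0.0002
gripper_force: 2.1
```

```bash
python3 g.py -.05 0 .023
python3 - <<'E'
from station import *
import cv2
b=snapshot("scene")["pixels"][165:280,255:400,::-1]
cv2.imwrite("pics/d.png",cv2.resize(b,(740,586),interpolation=cv2.INTER_CUBIC))
E
```

```text
clock 3.5333 along -0.10833221281220216 lat -0.000315442885301942 z 0.023261908679762733 F(f,n,z) [-7.38  0.08  4.25] gap -0.00020707824021206795 q [ -1.  17. -17.  56.  -0.  71.]
shift cm [ 5.83 -0.03  0.01] spin -0.00023125903468726482
```

View pics/d.png

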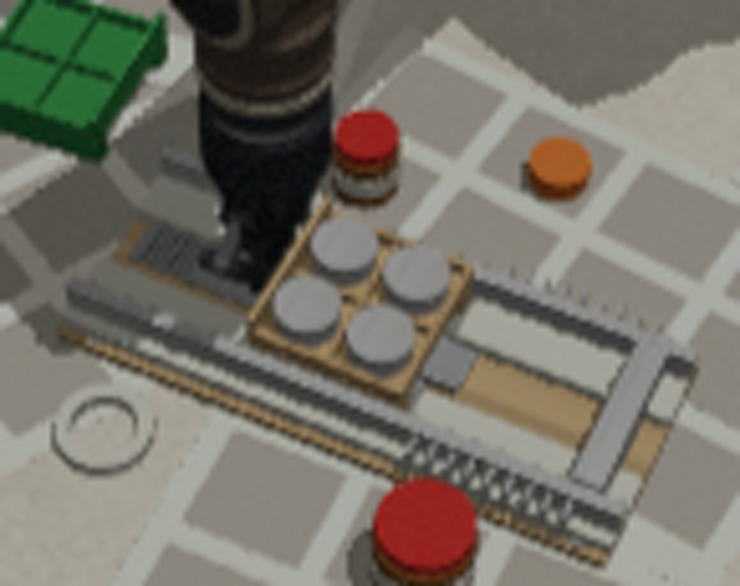

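The tray has moved forward to about (360,305) and stays straight in the lane. All four tins are standing, and the cross bar is lowered out of sight. I'll keep pushing.

>>> apply_moves(plan=[[0,[0.6,0,0.05],0],[0,[1.2,0,0.05],0],[0,[1.8,0,0.05],0],[0,[2.4,0,0.05],0],[0,[3.0,0,0.05],0],[0,[3.6,0,0.05],0],[0,[4.2,0,0.05],0],[0,[4.8,0,0.05],0]])

```text
clock: 4.25
ee_pos: [0.5605, 0.0391, 0.0228]
tool_rot: [[-0.322, 0.947, 0.003], [0.947, 0.322, -0.003], [-0.003, 0.002, -1.0]]
ft_force: [2.9, -8.0, 5.5]
finger_gap: -0.0001
gripper_force: 2.1
```

```bash
python3 g.py 0 0 .023
```

```text
clock 4.25 along -0.06043129112669447 lat -0.00029058668939152543 z 0.02277747974677895 F(f,n,z) [-8.55 -0.19  5.5 ] gap -0.0001390819720020044 q [  4.  16. -19.  56.  -0.  75.]
shift cm [ 6.04 -0.03 -0.04] spin -0.0003638537526635056
```

>>> apply_moves(plan=[[0,[0.6,0,0],0],[0,[1.2,0,0],0],[0,[1.8,0,0],0],[0,[2.4,0,0],0],[0,[3.0,0,0],0],[0,[3.6,0,0],0],[0,[4.2,0,0],0],[0,[4.7,0,0],0]])

```text
clock: 4.92
ee_pos: [0.5453, 0.0837, 0.0228]
tool_rot: [[-0.322, 0.947, 0.003], [0.947, 0.322, -0.003], [-0.003, 0.002, -1.0]]
ft_force: [1.7, -7.9, 6.5]
finger_gap: 0.0
gripper_force: 2.1
```

>>> apply_moves(plan=[[0,[0.2,0,0],0],[0,[0.4,0,0],0],[0,[0.5,0,0],0],[0,[0.6,0,0],0],[0,[0.7,0,0],0],[0,[0.8,0,0],0],[0,[0.9,0,0],0],[0,[1.0,0,0],0]])

```text
clock: 5.58
ee_pos: [0.5421, 0.0928, 0.0227]
tool_rot: [[-0.322, 0.947, 0.003], [0.947, 0.322, -0.003], [-0.003, 0.002, -1.0]]
ft_force: [2.7, -8.1, 5.8]
finger_gap: 0.0001
gripper_force: 2.1
```

```bash
python3 g.py 0 0 .023
```

```text
clock 5.5833 along -0.003637281148339777 lat -0.00014137961118498854 z 0.022717152077890646 F(f,n,z) [-8.55  0.03  5.81] gap 5.292441468172153e-05 q [ 10.  14. -20.  55.  -0.  81.]
shift cm [ 0.36 -0.01 -0.03] spin -0.00035953656196974855
```

No stop force yet, so I'll go on in 1 mm steps.

>>> apply_moves(plan=[[0,[0.1,0,0],0],[0,[0.2,0,0],0],[0,[0.3,0,0],0],[0,[0.4,0,0],0],[0,[0.4,0,0],0],[0,[0.4,0,0],0],[0,[0.4,0,0],0],[0,[0.4,0,0],0]])

```text
clock: 6.25
ee_pos: [0.5423, 0.0935, 0.0231]
tool_rot: [[-0.319, 0.948, 0.006], [0.948, 0.319, -0.009], [-0.01, 0.002, -1.0]]
ft_force: [7.7, -19.8, 5.9]
finger_gap: -0.0002
gripper_force: 2.1
```

```bash
python3 g.py 0 0 .023
```

```text
clock 6.25 along -0.0030189261095571462 lat -0.0005607125807267632 z 0.023064089484208402 F(f,n,z) [-21.25  -0.91   5.91] gap -0.00018392313269177207 q [ 10.  14. -20.  55.  -1.  81.]
shift cm [ 0.3  -0.06  0.  ] spin -0.002619926604381819
```

```bash
python3 - <<'E'
from station import *
import cv2
b=snapshot("scene")["pixels"][165:280,255:400,::-1]
cv2.imwrite("pics/e.png",cv2.resize(b,(740,586),interpolation=cv2.INTER_CUBIC))
E
```

```text
(no output)
```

View pics/e.png

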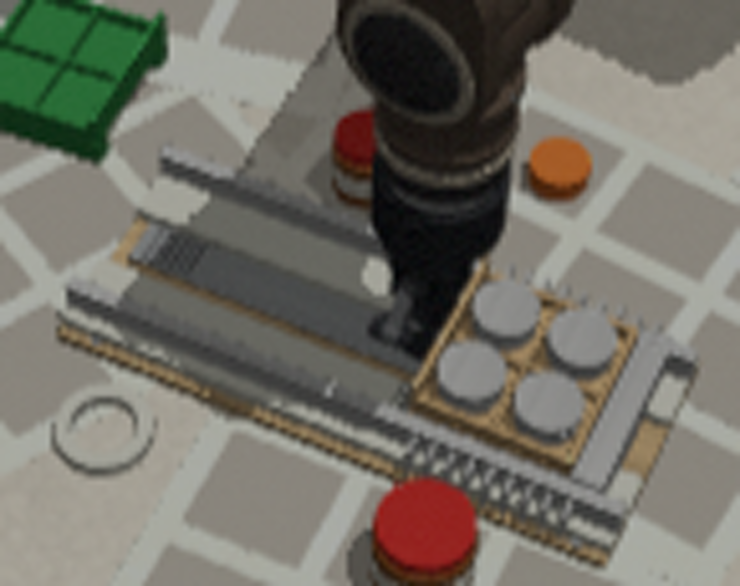

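The tray's front (about (600,410)) sits against the end stop, with all four tins standing. I'll ease back a few mm with the strip still down, then lift straight up.

>>> apply_moves(plan=[[0,[-0.2,0,0],0],[0,[-0.4,0,0],0],[0,[-0.6,0,0],0],[0,[-0.8,0,0],0],[0,[-0.8,0,0],0],[0,[-0.8,0,-0.5],0],[0,[-0.8,0,-1.2],0],[0,[-0.8,0,-2.2],0]])

```text
clock: 6.97
ee_pos: [0.5414, 0.0897, 0.0436]
tool_rot: [[-0.322, 0.947, -0.002], [0.947, 0.322, -0.001], [-0.0, -0.003, -1.0]]
ft_force: [0.2, 0.7, -0.0]
finger_gap: -0.0004
gripper_force: 0.0
```

>>> apply_moves(plan=[[0,[0,0,-2],0],[0,[0,0,-5],0],[0,[0,0,-8],0],[0,[0,0,-11],0],[0,[-3,0,-14],0],[0,[-7,0,-17],0],[0,[-11,0,-18],0],[0,[-15,0,-18],0]])

```text
clock: 7.63
ee_pos: [0.5894, -0.0476, 0.2277]
tool_rot: [[-0.324, 0.946, 0.004], [0.946, 0.324, -0.001], [-0.002, 0.004, -1.0]]
ft_force: [1.6, 0.8, 0.3]
finger_gap: 0.0002
gripper_force: 0.0
```

>>> apply_moves(plan=[[0,[-4,0,0],0],[0,[-8,0,0],0],[0,[-12,0,0],0],[0,[-12,0,0],0],[0,[-12,0,0],0],[0,[-12,0,0],0],[0,[-12,0,0],0],[0,[-12,0,0],0]])

```text
clock: 8.3
ee_pos: [0.6271, -0.1588, 0.2239]
tool_rot: [[-0.324, 0.946, -0.0], [0.946, 0.324, -0.0], [-0.0, -0.0, -1.0]]
ft_force: [0.7, 0.7, -0.2]
finger_gap: -0.0003
gripper_force: 0.0
```

```bash
python3 g.py; python3 - <<'E'
from station import *
import cv2,numpy as np
from h import *
b=snapshot("scene")["pixels"][165:280,255:400,::-1];a=snapshot("top")["pixels"][130:245,215:385,::-1]
v=np.vstack([cv2.resize(a,(440,298),interpolation=cv2.INTER_CUBIC),cv2.resize(b,(440,300),interpolation=cv2.INTER_CUBIC)])
cv2.imwrite("pics/f.png",v)
E
```

```text
clock 8.3 along -0.26920097348813943 lat 0.0004296421717099319 z 0.22394052852239166 F(f,n,z) [ 0.41 -0.84 -0.22] gap -0.0002603424299811158 q [-14.  21.  14.  83.  -0.  57.]
```

View pics/f.png

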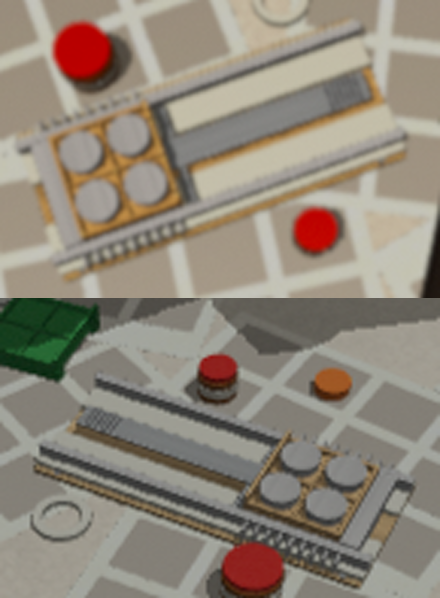

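The top and scene views show the tray against the stop, the cross bar raised behind it (top view, (165,120)–(190,200)) and the strip up. All tins are standing, the bystanders in view haven't moved, and the arm is clear. Handing in.

```bash
python3 -c "
from station import *
print(sign_off())"
```

```text
the job is handed in; nothing more can be done
None
```

The tray is home against the end stop and locked in from behind by the raised cross bar, with all four tins standing and the arm clear; the job was handed in after about 8.3 s of robot time.

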